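# Pistons from the wash rack to the parts tray, kept in cylinder order

### The arm

A 6-joint arm with a two-finger parallel gripper is mounted at the origin on the work surface. World frame = base frame: x ahead of the robot, y to its left, z up, the work surface at z = 0. Lengths are in mm, angles in degrees, forces in N, time in s.
With the tool pointing down it reaches from about 350 to 850 mm from the base axis. Payload 8.1 kg.
Tool frame: the origin (TCP) lies at the very end of the fingers, on their centre line; the grasp point (between the pads) lies 19 mm behind it; z points along the fingers, y is the line along which they close (so a half turn about z gives the same grasp; the last joint's range is limited). The gripper opens to 85 mm and grips with 20 to 120 N. Pads are 22 mm wide; open, the fingers measure 114 mm over their backs; the gripper's body (76 mm by 85 mm) begins 54 mm behind the grasp point. The pads swing forward as they close: fully open they stand 13 mm farther back than shut.
Start: joints at [-77.773, 7.471, 85.268, -0, 87.261, -4.893], TCP at [176.644, -573.413, 231.292] pointing down, gripper open.
Joint ranges: [-169.43, 169.43], [-51.17, 129.36], [1.28, 143.12], [-76.62, 256.62], [0, 156.53], [-152.29, 152.29]. Speed limits (degrees/s): [136.94, 136.94, 159.86, 180, 180, 180].

### API

Orientations are given as [roll, pitch, yaw] about the fixed x, y, z axes, in that order (R = Rz(yaw) Ry(pitch) Rx(roll)).
In Python, from bench import status, viewer, job gives the robot as it stands.
- The arm moves only by the tool arm_command, never from a script. Its argument "targets" is a list that holds one entry, the list of rows, each a list of 7 numbers: the shift along the world's x, y, z in m, then the turn, a rotation vector about the world's x, y, z in rad, then the opening, from -1 (shut) to 1 (fully open). In form: [[[dx, dy, dz, rx, ry, rz, gripper], ...]]. A call has 1 to 10 rows; each row shifts and turns the commanded pose from where the row before left it; what a row does not reach is not made up. A row lasts 1/8 s, in which the tool goes at most 62.5 mm and 10.7 degrees, less where a joint would pass 70% of its speed; a pose out of reach is approached as far as the arm can. A call with a gripper value outside its range is refused whole. The fingers move at their own pace and stop on an object; "force" is the grip in N (left out, the last holds). Time passes only in rows, so rows that do not move let the fingers close. It gives the time, the measured TCP pose, the force, the opening and the grip force at its end, in the units of the state.
- status.sense(): the state, without advancing time (a new reading comes with each control period).
- viewer.snapshot(name): name is "side" or "top"; returns the picture (384x512x3 uint8, red, green, blue); there is no depth.
- viewer.camera_model(name): a dict with "vertical_fov" (degrees; the focal length in pixels is half the picture's height over the tangent of half this angle, whatever the lens; pixels are square), "cx", "cy" (the principal point, pixels), "xyz" and "attitude" of the camera in the world. Camera axes: x right, y down, z forward; pixel columns grow to the right and rows downward; lengths in mm; the calibration is good to about 2 mm. A picture is of the moment at which its call begins. camera_model takes no time and is no camera call.
- job.hand_in(): hands the job in; it is judged then, once.
The state is a dict: "time": time; "joint_pos": joint angles; "qd": joint speeds; "joint_efforts": joint torques, N m; "tool_pos": TCP position; "tcp_rot": TCP orientation; "ft_force": force on the tool from outside, world axes, zero at the start; "wrist_torque": the same for the moment, N m; "finger_gap": finger opening in mm; "grip_force": force on a finger pad.
Only numpy, scipy, OpenCV 4.12 (cv2) and the standard library are available. Lean on these libraries where they do the work, as an engineer would, in place of code of your own. Each camera call takes 0.05 s, during which the arm holds its last target. There are 200 camera calls.

### The job

The four washed pistons stand in the wash rack in cylinder order, counted from the rack's yellow end; the paint dabs are only size grades. Move them into the wooden parts tray in the same order, counted from the tray's own yellow end, one piston in each bay. Keep them crown up, set each one gently down on its bay's floor without dropping it, and leave all four standing there.

Things in the scene. Friction and masses are not known exactly. Their poses are not given: they have to be found in the camera images.
- piston_red: Loose bright aluminium engine piston with a 25 mm dab of red paint on its crown; full round skirt, 54 mm in diameter, 52 mm tall, about 170 g, the same from every side. It stands upright, crown up, in a parts dish at the start. Origin: centre of its underside (skirt end); +z points up to the crown.
- piston_blue: Loose bright aluminium engine piston with a 25 mm dab of blue paint on its crown; full round skirt, 54 mm in diameter, 52 mm tall, about 170 g, the same from every side. It stands upright, crown up, in a parts dish at the start. Origin: centre of its underside (skirt end); +z points up to the crown.
- piston_green: Loose bright aluminium engine piston with a 25 mm dab of green paint on its crown; full round skirt, 54 mm in diameter, 52 mm tall, about 170 g, the same from every side. It stands upright, crown up, in a parts dish at the start. Origin: centre of its underside (skirt end); +z points up to the crown.
- piston_black: Loose bright aluminium engine piston with a 25 mm dab of black paint on its crown; full round skirt, 54 mm in diameter, 52 mm tall, about 170 g, the same from every side. It stands upright, crown up, in a parts dish at the start. Origin: centre of its underside (skirt end); +z points up to the crown.
- dish_red: The round stainless magnetic parts dish in which the red-dabbed piston stands at the start (the four dishes look alike). Stuck fast to the wash rack and stays there. 74 mm across the rim, 14 mm high, floor 3 mm thick. Origin: centre of its underside, lying on top of the rack, 32 mm above the ledge.
- dish_blue: The round stainless magnetic parts dish in which the blue-dabbed piston stands at the start (the four dishes look alike). Stuck fast to the wash rack and stays there. 74 mm across the rim, 14 mm high, floor 3 mm thick. Origin: centre of its underside, lying on top of the rack, 32 mm above the ledge.
- dish_green: The round stainless magnetic parts dish in which the green-dabbed piston stands at the start (the four dishes look alike). Stuck fast to the wash rack and stays there. 74 mm across the rim, 14 mm high, floor 3 mm thick. Origin: centre of its underside, lying on top of the rack, 32 mm above the ledge.
- dish_black: The round stainless magnetic parts dish in which the black-dabbed piston stands at the start (the four dishes look alike). Stuck fast to the wash rack and stays there. 74 mm across the rim, 14 mm high, floor 3 mm thick. Origin: centre of its underside, lying on top of the rack, 32 mm above the ledge.
- wash_rack: Low stainless wire draining rack, fixed, 370 (its y) x 100 mm, top 32 mm above the ledge. Its +y end is yellow (the other dark grey): the end of cylinder one. The dishes stand on it in one row, at y = +120, +40, -40, -120 mm, x = 0 in its frame. Origin: centre of its underside, on the ledge.
- parts_tray: Low brown wooden tray, fixed, empty at the start, 370 (its y) x 86 mm, with a row of four open bays, each 74 x 74 mm inside, centred at y = -120, -40, +40, +120 mm, x = 0 in its frame. Its -y end is a yellow tab: there the first bay lies. Bay floors 6 mm, wall tops 18 mm above its underside, walls 6 mm thick. Origin: centre of its underside, on the ledge.
Not all that is in view belongs to the job. Leave any pink look-alike of the piston_black alone.

How it is judged:
By the outcome, as a careful person would: the job done as asked, in the order asked, and still so for the second after the job is handed in, with the robot touching nothing.
It also fails if it takes over 99 s, if anything falls off the work surface, if the arm or the gripper's body presses on something with over 40 N, if the wrist force passes 120 N, or if a joint passes its speed limit or range.

## Working session

There is one attempt and no reset: what is moved stays moved. The work goes in short steps, Python scripts to look and compute and a tool call to move; the robot and the scene stay as the last step left them, time stands still between calls to the robot, and variables do not carry over. Pictures are saved under pics/ and viewed, at most 14 in all, crops included, and the job is handed in when it is done.

Besides the shell and the picture viewer there is one more tool, called after ">>>" as name(argument=value, ...) on one line, values as JSON. arm_command: Moves the arm, as the interface text tells. Its arguments: {"type":"object","properties":{"targets":{"type":"array"},"force":{"type":"number"}},"required":["targets"]}

```bash
mkdir -p pics
python3 - <<'E'
from bench import status, viewer, job
import cv2
for n in ("top","side"):
    im=viewer.snapshot(n); cv2.imwrite(f"pics/{n}0.png",cv2.resize(im[:,:,::-1],(800,600),interpolation=cv2.INTER_CUBIC)); cv2.imwrite(f"pics/{n}_raw.png",im[:,:,::-1])
    print(viewer.camera_model(n))
print(status.sense())
E
```

```text
{'vertical_fov': 55.474934324693145, 'cx': 255.46821759701476, 'cy': 191.26925215093914, 'xyz': array([ 383.72680472,   14.54657212, 1040.11858363]), 'attitude': array([-175.23870161,    0.37496508,  -90.19566454])}
{'vertical_fov': 57.42271473367364, 'cx': 253.25367754569527, 'cy': 199.62338350462713, 'xyz': array([307.76287358, 651.91123777, 547.45782216]), 'attitude': array([-125.57933429,    0.79188568, -164.91994853])}
{'time': 0.1, 'joint_pos': array([-7.77727432e+01,  7.51027592e+00,  8.53251553e+01,  4.46308400e-04,
        8.72610820e+01, -4.89233932e+00]), 'qd': array([ 0.02657922, -0.03907027, -0.14489434,  0.00269608,  0.00910949,
       -0.02412839]), 'joint_efforts': array([ 1.37575036e-03, -5.70950353e+01, -5.01941121e+01, -2.91305978e-04,
        8.09004618e-03,  3.62936203e-05]), 'tool_pos': array([ 176.54410626, -572.90973389,  230.33431733]), 'tcp_rot': array([-1.79903876e+02, -8.67514059e-03,  1.71195672e+01]), 'ft_force': array([ 0.6477523 ,  0.38263695, -0.5003115 ]), 'wrist_torque': array([-0.01132114,  0.01244464,  0.02326336]), 'grip_force': 0.0, 'finger_gap': 85.56605229348747}
```

View pics/top0.png

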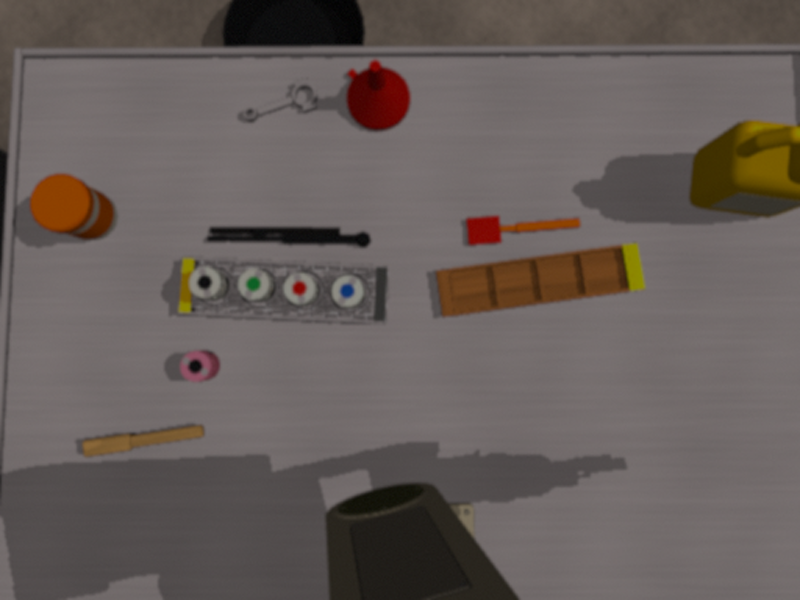

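View pics/side0.png

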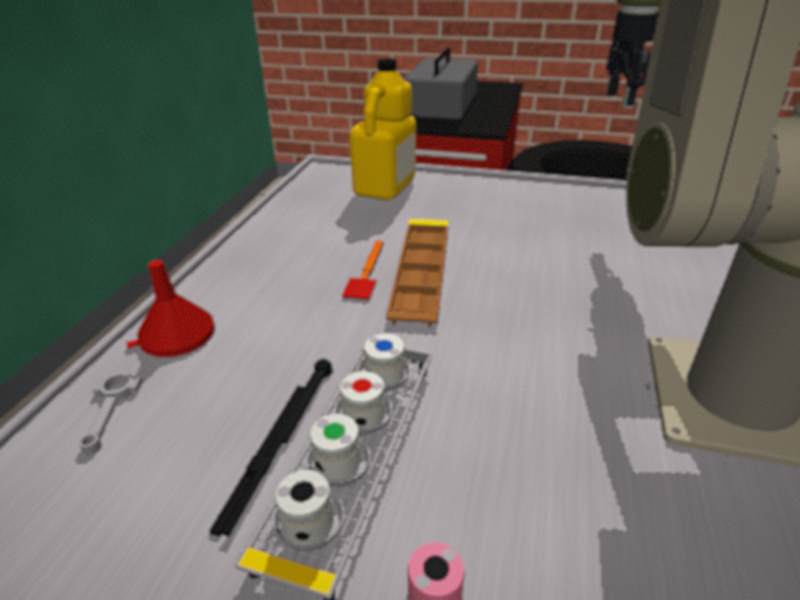

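Top view, in enlarged pixels: the rack's yellow end is on the left (187,285). The dabs from there are black (205,282), green (254,284), red (299,288) and blue (347,291). The tray's yellow tab is on the right (633,267). There are two black-dab candidates: the bright one in the rack (205,282) and the pink one at (198,366). The rack one fits because it is aluminium and stands in a dish, so I'll leave the pink one alone. Next I'll measure and confirm this in a crop.

```bash
cat > h.py <<'E'
import numpy as np, cv2
from scipy.spatial.transform import Rotation as R
from bench import status, viewer
def ray(n,uv):
    c=viewer.camera_model(n); f=192/np.tan(np.radians(c["vertical_fov"])/2)
    d=np.array([(uv[0]-c["cx"])/f,(uv[1]-c["cy"])/f,1]); return c["xyz"],R.from_euler("xyz",c["attitude"],degrees=True).apply(d)
def onz(n,uv,z): o,d=ray(n,uv); return o+d*(z-o[2])/d[2]
def tri(a,b):
    (o,d),(p,e)=ray("top",a),ray("side",b); s=np.linalg.lstsq(np.c_[d,-e],p-o,rcond=None)[0]
    x,y=o+d*s[0],p+e*s[1]; return (x+y)/2,np.linalg.norm(x-y)
def masks(im):
    h,s,v=cv2.split(cv2.cvtColor(im,cv2.COLOR_BGR2HSV))
    return dict(red=((h<8)|(h>172))&(s>140)&(v>80),blue=(h>100)&(h<130)&(s>120),green=(h>45)&(h<80)&(s>110),black=(v<70))
def blob(m,near,r=14):
    n,l,st,c=cv2.connectedComponentsWithStats(m.astype(np.uint8))
    k=[i for i in range(1,n) if np.hypot(*(c[i]-near))<r and st[i,4]>12]
    i=max(k,key=lambda i:-np.hypot(*(c[i]-near))); return c[i],st[i,4]
E
python3 - <<'E'
from h import *
t=cv2.imread("pics/top_raw.png"); s=cv2.imread("pics/side_raw.png")
g=dict(black=((205,282),(302,491)),green=((254,284),(334,431)),red=((299,288),(361,385)),blue=((347,291),(384,346)))
mt,ms=masks(t),masks(s)
for k,(a,b) in g.items():
    try:
        ca,na=blob(mt[k],np.array(a)*.64,7); cb,nb=blob(ms[k],np.array(b)*.64,7)
        print(k,ca,na,cb,nb,np.round(onz("top",ca,87),1),np.round(onz("side",cb,87),1),[np.round(q,1) for q in tri(ca,cb)])
    except Exception as e: print(k,e)
for n,im in (("top",t),("side",s)):
    h,sa,v=cv2.split(cv2.cvtColor(im,cv2.COLOR_BGR2HSV))
    w=((h>5)&(h<35)&(sa>110)).astype(np.uint8); w=cv2.morphologyEx(w,cv2.MORPH_CLOSE,np.ones((5,5)))
    q,l,st,c=cv2.connectedComponentsWithStats(w)
    for i in range(1,q):
        if st[i,4]>300:
            m=(l==i).astype(np.uint8); ct=cv2.findContours(m,0,1)[0][0]; box=cv2.boxPoints(cv2.minAreaRect(ct))
            print(n,c[i].round(1),st[i,4],[np.round(onz(n,p,18)[:2],0) for p in box], "bc",np.round(onz(n,box.mean(0),18),1))
cv2.imwrite("pics/crop1.png",cv2.resize(t[150:250,95:425],(792,240),interpolation=cv2.INTER_CUBIC))
E
```

```text
black [130.50980392 180.33333333] 51 [193.19672131 314.1147541 ] 122 [493.3 349.3  87. ] [492.4 349.9  87. ] [array([493.1, 349.5,  86.2]), np.float64(0.7)]
green [161.69387755 181.28571429] 49 [213.42857143 275.45054945] 91 [490.5 267.   87. ] [489.6 267.3  87. ] [array([490.2, 267. ,  86.6]), np.float64(0.7)]
red [191.10204082 184.08163265] 49 [231.203125 246.125   ] 64 [482.8 189.5  87. ] [482.5 189.4  87. ] [array([482.6, 189.5,  87.1]), np.float64(0.2)]
blue [221.67346939 185.57142857] 49 [245.24489796 220.65306122] 49 [478.5 109.2  87. ] [478.  108.8  87. ] [array([478.2, 109.1,  87.2]), np.float64(0.6)]
top [478.5 105.4] 3166 [array([ 796., -516.]), array([ 795., -714.]), array([ 620., -703.]), array([ 621., -508.])] bc [ 707.6 -610.4   18. ]
top [ 44.9 132.3] 1646 [array([624., 713.]), array([722., 670.]), array([651., 528.]), array([554., 573.])] bc [637.8 620.7  18. ]
top [345.6 178.7] 3864 [array([522., -44.]), array([ 571., -412.]), array([ 486., -420.]), array([438., -55.])] bc [ 503.9 -232.4   18. ]
top [ 87.8 281.4] 634 [array([220., 584.]), array([250., 373.]), array([223., 368.]), array([194., 579.])] bc [221.7 475.8  18. ]
top [243.7 319.5] 489 [array([115., 130.]), array([150., -14.]), array([121., -21.]), array([ 86., 123.])] bc [117.8  54.5  18. ]
side [276.1  46.5] 18860 [array([ 2842., -4121.]), array([ -219., -4523.]), array([  87., -629.]), array([ 954., -424.])] bc [  680.  -1380.5    18. ]
side [414.4 117. ] 437 [array([ 117., -514.]), array([   40., -1107.]), array([  -45., -1076.]), array([  53., -503.])] bc [  47.9 -753.7   18. ]
side [268.4 174. ] 1850 [array([515., -33.]), array([ 598., -418.]), array([ 487., -416.]), array([435., -37.])] bc [ 503.4 -197.2   18. ]
side [183.9 364.6] 787 [array([548., 403.]), array([552., 381.]), array([449., 387.]), array([448., 408.])] bc [498.3 395.   18. ]
```

View pics/crop1.png

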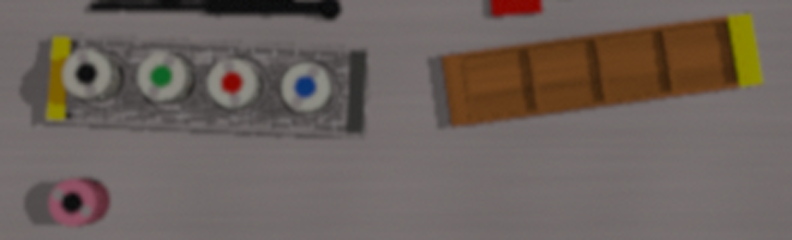

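The crop confirms it: the four bright pistons sit in the rack, with black nearest the yellow end at crop (87,73), and the pink look-alike is outside at (72,203). The order is black, green, red, blue into bays 1–4 counted from the tray's yellow tab on the right. The fingers will close across the row, so the grasps stay clear of neighbours and walls.

>>> arm_command(targets=[[[0.032,0.03,0,0,0,0.1211,1],[0.032,0.03,0,0,0,0.1211,1],[0.032,0.03,0,0,0,0.1211,1],[0.032,0.03,0,0,0,0.1211,1],[0.032,0.03,0,0,0,0.1211,1],[0.032,0.03,0,0,0,0.1211,1],[0.032,0.03,0,0,0,0.1211,1],[0.032,0.03,0,0,0,0.1211,1],[0.032,0.03,0,0,0,0.1211,1],[0.032,0.03,0,0,0,0.1211,1]]], force=35)

```text
time: 1.35
tool_pos: [497.3, -272.1, 230.8]
tcp_rot: [-180.0, -0.0, 86.7]
ft_force: [0.8, -0.7, -0.2]
finger_gap: 85.8
grip_force: 0.0
```

>>> arm_command(targets=[[[0,0.056,0,0,0,0,1],[0,0.056,0,0,0,0,1],[0,0.056,0,0,0,0,1],[0,0.056,0,0,0,0,1],[0,0.056,0,0,0,0,1],[0,0.056,0,0,0,0,1],[0,0.056,0,0,0,0,1],[0,0.056,0,0,0,0,1],[0,0.056,0,0,0,0,1],[-0.004,0.056,0,0,0,0,1]]])

```text
time: 2.6
tool_pos: [492.2, 288.3, 230.9]
tcp_rot: [-180.0, 0.0, 86.5]
ft_force: [-0.2, -0.3, -0.6]
finger_gap: 85.4
grip_force: 0.0
```

>>> arm_command(targets=[[[0,0.04,0,0,0,0,1],[0,0.0215,0,0,0,0,1],[0,0,-0.03,0,0,0,1],[0,0,-0.04,0,0,0,1],[0,0,-0.03,0,0,0,1],[0,0,-0.01,0,0,0,1],[0,0,0,0,0,0,1]]])

```text
time: 3.48
tool_pos: [492.6, 347.5, 121.1]
tcp_rot: [-180.0, 0.0, 86.5]
ft_force: [0.6, -0.2, -0.6]
finger_gap: 85.1
grip_force: 0.0
```

>>> arm_command(targets=[[[0,0.0015,-0.02,0,0,0,1],[0,0,-0.02,0,0,0,1],[0,0,-0.015,0,0,0,1],[0,0,-0.01,0,0,0,1],[0,0,-0.004,0,0,0,1],[0,0,0,0,0,0,1]]])

```text
time: 4.22
tool_pos: [492.7, 349.6, 52.3]
tcp_rot: [-180.0, 0.0, 86.5]
ft_force: [-0.1, -0.1, 0.6]
finger_gap: 85.2
grip_force: 0.0
```

>>> arm_command(targets=[[[0,0,0,0,0,0,0],[0,0,0,0,0,0,0],[0,0,0,0,0,0,-0.5],[0,0,0,0,0,0,-1],[0,0,0,0,0,0,-1],[0,0,0,0,0,0,-1],[0,0,0,0,0,0,-1],[0,0,0,0,0,0,-1]]], force=35)

```text
time: 5.22
tool_pos: [493.3, 350.0, 53.3]
tcp_rot: [179.9, -0.1, 86.5]
ft_force: [-1.1, 0.5, 6.5]
finger_gap: 53.0
grip_force: 37.3
```

>>> arm_command(targets=[[[0,0,0.004,0,0,0,-1],[0,0,0.01,0,0,0,-1],[0,0,0.02,0,0,0,-1],[0,0,0.03,0,0,0,-1],[0,0,0.04,0,0,0,-1],[0,0,0.03,0,0,0,-1],[0,0,0.01,0,0,0,-1],[0,0,0,0,0,0,-1]]])

```text
time: 6.22
tool_pos: [493.0, 349.8, 197.2]
tcp_rot: [179.9, -0.1, 86.5]
ft_force: [0.6, -0.1, -1.2]
finger_gap: 53.4
grip_force: 37.0
```

Run:
```python
from h import *
im=viewer.snapshot("side")[:,:,::-1]; cv2.imwrite("pics/l1.png",cv2.resize(im[150:384,100:330],(690,600),interpolation=cv2.INTER_CUBIC) if 0 else cv2.resize(im[130:384,80:400],(756,600),interpolation=cv2.INTER_CUBIC))
```

```text
(no output)
```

View pics/l1.png

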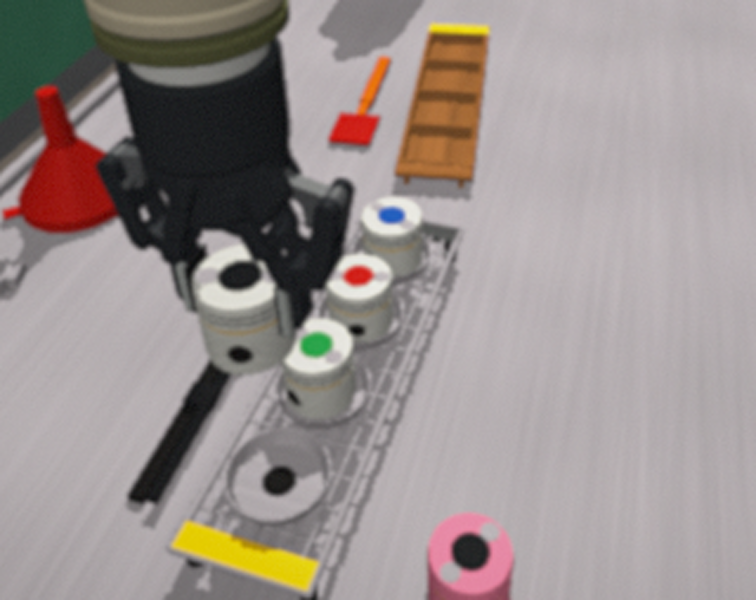

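The black piston is held upright at (240,310), and its dish at (279,475) is empty. I'll carry it to bay 1.

>>> arm_command(targets=[[[0.002,-0.03,0,0,0,0,-1],[0.002,-0.05,0,0,0,0.02,-1],[0.002,-0.055,0,0,0,0.02,-1],[0.002,-0.055,0,0,0,0.02,-1],[0.002,-0.055,0,0,0,0.02,-1],[0.002,-0.055,0,0,0,0.02,-1],[0.002,-0.055,0,0,0,0.02,-1],[0.002,-0.055,0,0,0,0.02,-1],[0.002,-0.055,0,0,0,0.02,-1],[0.002,-0.055,0,0,0,0.02,-1]]])

```text
time: 7.52
tool_pos: [511.4, -171.8, 194.2]
tcp_rot: [-179.9, -0.1, 96.9]
ft_force: [0.4, -0.3, -1.3]
finger_gap: 53.0
grip_force: 37.1
```

>>> arm_command(targets=[[[0.002,-0.055,0,0,0,0.014,-1],[0.002,-0.055,0,0,0,0,-1],[0.002,-0.046,0,0,0,0,-1],[0.001,-0.025,0,0,0,0,-1],[0,0,-0.02,0,0,0,-1],[0,0,-0.04,0,0,0,-1],[0,0,-0.04,0,0,0,-1],[0,0,-0.02,0,0,0,-1],[0,0,0,0,0,0,-1]]])

```text
time: 8.65
tool_pos: [518.1, -349.4, 73.3]
tcp_rot: [-179.8, -0.2, 97.7]
ft_force: [0.2, -1.3, -1.2]
finger_gap: 53.3
grip_force: 37.2
```

>>> arm_command(targets=[[[0.0015,-0.002,-0.015,0,0,0,-1],[0,0,-0.01,0,0,0,-1],[0,0,0,0,0,0,-1]]])

```text
time: 9.02
tool_pos: [520.7, -353.1, 50.5]
tcp_rot: [-179.9, -0.1, 97.6]
ft_force: [-0.1, 0.3, -0.8]
finger_gap: 53.0
grip_force: 37.2
```

Run:
```python
from h import *
a=viewer.snapshot("side")[:,:,::-1][120:230,220:330]; b=viewer.snapshot("top")[:,:,::-1][130:230,270:420]
cv2.imwrite("pics/p1.png",np.hstack([cv2.resize(a,(400,400),interpolation=2),cv2.resize(b,(400,267),interpolation=2)[[*range(267)]+[266]*133]]))
```

```text
(no output)
```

View pics/p1.png

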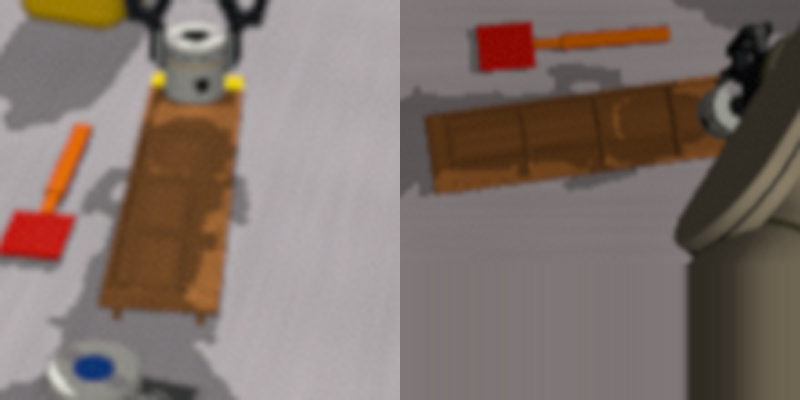

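The piston is upright over bay 1 (side crop 195,65). I'll lower it in small steps.

>>> arm_command(targets=[[[-0.0005,0.001,-0.01,0,0,0,-1],[0,0,-0.008,0,0,0,-1],[0,0,-0.004,0,0,0,-1],[0,0,0,0,0,0,-1],[0,0,0,0,0,0,-1]]])

```text
time: 9.75
tool_pos: [520.8, -352.5, 29.5]
tcp_rot: [180.0, 0.0, 97.6]
ft_force: [-0.3, -0.9, -1.1]
finger_gap: 53.1
grip_force: 37.2
```

>>> arm_command(targets=[[[0,0,-0.001,0,0,0,-1],[0,0,-0.001,0,0,0,-1],[0,0,0,0,0,0,-1]]])

```text
time: 10.12
tool_pos: [520.6, -352.4, 27.2]
tcp_rot: [-180.0, -0.0, 97.6]
ft_force: [0.5, 0.3, -1.3]
finger_gap: 52.9
grip_force: 37.2
```

>>> arm_command(targets=[[[0,0,-0.001,0,0,0,-1],[0,0,0,0,0,0,-1],[0,0,0,0,0,0,-1]]])

```text
time: 10.5
tool_pos: [520.7, -352.4, 26.3]
tcp_rot: [-180.0, -0.0, 97.6]
ft_force: [-1.1, 0.6, -1.4]
finger_gap: 53.1
grip_force: 37.2
```

>>> arm_command(targets=[[[0,0,-0.001,0,0,0,-1],[0,0,0,0,0,0,-1],[0,0,0,0,0,0,-1]]])

```text
time: 10.88
tool_pos: [520.6, -352.4, 25.3]
tcp_rot: [-180.0, 0.0, 97.6]
ft_force: [-0.5, 0.5, -1.5]
finger_gap: 53.0
grip_force: 37.2
```

>>> arm_command(targets=[[[0,0,-0.001,0,0,0,-1],[0,0,0,0,0,0,-1],[0,0,0,0,0,0,-1]]])

```text
time: 11.25
tool_pos: [520.7, -352.5, 24.3]
tcp_rot: [180.0, 0.0, 97.6]
ft_force: [0.4, 0.5, -1.1]
finger_gap: 53.4
grip_force: 37.3
```

>>> arm_command(targets=[[[0,0,-0.0005,0,0,0,-1],[0,0,0,0,0,0,-1],[0,0,0,0,0,0,-1]]])

```text
time: 11.62
tool_pos: [520.7, -352.5, 24.3]
tcp_rot: [180.0, 0.0, 97.6]
ft_force: [-2.2, 2.3, 5.0]
finger_gap: 53.1
grip_force: 37.7
```

Contact came at 24.3 as predicted. I'll release and rise.

>>> arm_command(targets=[[[0,0,0,0,0,0,0.4],[0,0,0,0,0,0,1],[0,0,0,0,0,0,1],[0,0,0,0,0,0,1],[0,0,0.01,0,0,0,1],[0,0,0.03,0,0,0,1],[0,0,0.05,0,0,0,1],[0,0,0.05,0,0,0,1],[0,0,0.01,0,0,0,1]]])

```text
time: 12.75
tool_pos: [522.9, -354.2, 180.2]
tcp_rot: [179.6, 0.4, 97.6]
ft_force: [-0.2, -0.9, -0.3]
finger_gap: 85.2
grip_force: 0.0
```

>>> arm_command(targets=[[[-0.003,0.04,0,0,0,-0.02,1],[-0.003,0.055,0,0,0,-0.02,1],[-0.003,0.06,0,0,0,-0.02,1],[-0.003,0.06,0,0,0,-0.02,1],[-0.003,0.06,0,0,0,-0.02,1],[-0.003,0.06,0,0,0,-0.02,1],[-0.003,0.06,0,0,0,-0.02,1],[-0.003,0.06,0,0,0,-0.02,1],[-0.003,0.06,0,0,0,-0.02,1],[-0.003,0.06,0,0,0,-0.014,1]]])

```text
time: 14.0
tool_pos: [490.0, 224.4, 173.8]
tcp_rot: [180.0, 0.0, 86.5]
ft_force: [0.3, -0.4, -0.5]
finger_gap: 85.2
grip_force: 0.0
```

Run:
```python
from h import *
t=viewer.snapshot("top")[:,:,::-1].copy(); print(status.sense()["tool_pos"])
cv2.imwrite("pics/t1.png",cv2.resize(t[130:250,95:425],(792,288),interpolation=2))
```

```text
[488.70018577 231.20004738 173.83078888]
```

View pics/t1.png

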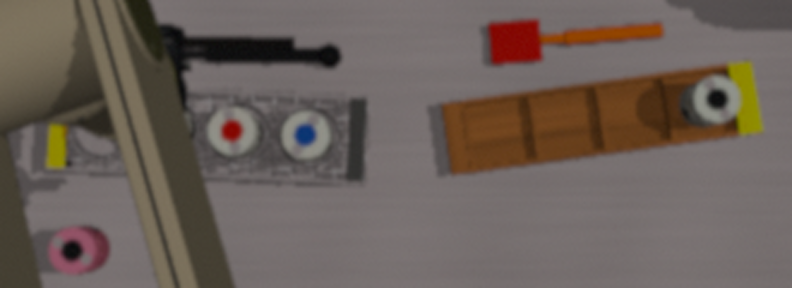

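The black piston stands in bay 1 (717,100). Next is green at (490,267).

>>> arm_command(targets=[[[0.001,0.025,0,0,0,0,1],[0,0.0105,0,0,0,0,1],[0,0,-0.03,0,0,0,1],[0,0,-0.035,0,0,0,1],[0,0,-0.01,0,0,0,1],[0,0,0,0,0,0,1]]])

```text
time: 14.8
tool_pos: [491.3, 257.4, 98.5]
tcp_rot: [-179.9, 0.0, 86.5]
ft_force: [0.4, 1.0, 0.7]
finger_gap: 85.5
grip_force: 0.0
```

>>> arm_command(targets=[[[-0.001,0.009,0,0,0,0,1],[0,0,-0.015,0,0,0,1],[0,0,-0.015,0,0,0,1],[0,0,-0.01,0,0,0,1],[0,0,-0.006,0,0,0,1],[0,0,0,0,0,0,1]]])

```text
time: 15.55
tool_pos: [490.2, 266.8, 52.0]
tcp_rot: [-179.9, 0.0, 86.5]
ft_force: [-0.2, 0.1, -0.3]
finger_gap: 85.5
grip_force: 0.0
```

>>> arm_command(targets=[[[0,0,0,0,0,0,0],[0,0,0,0,0,0,0],[0,0,0,0,0,0,-0.5],[0,0,0,0,0,0,-1],[0,0,0,0,0,0,-1],[0,0,0,0,0,0,-1],[0,0,0,0,0,0,-1]]])

```text
time: 16.42
tool_pos: [491.2, 267.4, 53.6]
tcp_rot: [179.9, -0.0, 86.5]
ft_force: [-0.4, -0.4, 6.2]
finger_gap: 53.4
grip_force: 37.2
```

>>> arm_command(targets=[[[0,0,0.004,0,0,0,-1],[0,0,0.01,0,0,0,-1],[0,0,0.02,0,0,0,-1],[0,0,0.03,0,0,0,-1],[0,0,0.04,0,0,0,-1],[0,0,0.03,0,0,0,-1],[0,0,0.01,0,0,0,-1],[0,0,0,0,0,0,-1]]])

```text
time: 17.42
tool_pos: [491.0, 267.3, 197.6]
tcp_rot: [179.9, -0.0, 86.5]
ft_force: [0.1, -0.3, -0.8]
finger_gap: 52.8
grip_force: 37.1
```

>>> arm_command(targets=[[[0.001,-0.03,0,0,0,0,-1],[0.002,-0.05,0,0,0,0.022,-1],[0.002,-0.055,0,0,0,0.022,-1],[0.002,-0.055,0,0,0,0.022,-1],[0.002,-0.055,0,0,0,0.022,-1],[0.002,-0.055,0,0,0,0.022,-1],[0.002,-0.055,0,0,0,0.022,-1],[0.002,-0.055,0,0,0,0.022,-1],[0.002,-0.055,0,0,0,0.022,-1],[0.002,-0.045,0,0,0,0.018,-1]]])

```text
time: 18.68
tool_pos: [508.3, -244.6, 194.5]
tcp_rot: [-179.9, -0.1, 97.6]
ft_force: [0.7, 0.4, -1.7]
finger_gap: 52.8
grip_force: 37.1
```

>>> arm_command(targets=[[[0,-0.029,0,0,0,0,-1],[0,0,0,0,0,0,-1],[0,0,-0.03,0,0,0,-1],[0,0,-0.04,0,0,0,-1],[0,0,-0.02,0,0,0,-1],[0,0,-0.01,0,0,0,-1],[0,0,0,0,0,0,-1]]])

```text
time: 19.55
tool_pos: [509.6, -271.6, 96.7]
tcp_rot: [-180.0, -0.0, 97.6]
ft_force: [-0.5, 0.4, -1.0]
finger_gap: 53.5
grip_force: 37.2
```

>>> arm_command(targets=[[[0,-0.0005,-0.02,0,0,0,-1],[0,0,-0.02,0,0,0,-1],[0,0,-0.015,0,0,0,-1],[0,0,-0.008,0,0,0,-1],[0,0,-0.004,0,0,0,-1],[0,0,-0.002,0,0,0,-1],[0,0,0,0,0,0,-1],[0,0,0,0,0,0,-1]]])

```text
time: 20.55
tool_pos: [510.0, -272.7, 28.4]
tcp_rot: [180.0, 0.0, 97.6]
ft_force: [-0.1, -0.3, -1.7]
finger_gap: 53.0
grip_force: 37.2
```

>>> arm_command(targets=[[[0,0,-0.001,0,0,0,-1],[0,0,0,0,0,0,-1],[0,0,0,0,0,0,-1]]])

```text
time: 20.92
tool_pos: [509.7, -272.4, 26.8]
tcp_rot: [180.0, 0.0, 97.6]
ft_force: [-0.2, 0.3, -1.0]
finger_gap: 53.1
grip_force: 37.2
```

>>> arm_command(targets=[[[0,0,-0.001,0,0,0,-1],[0,0,0,0,0,0,-1],[0,0,0,0,0,0,-1]]])

```text
time: 21.3
tool_pos: [509.6, -272.4, 25.7]
tcp_rot: [-180.0, -0.0, 97.6]
ft_force: [0.1, 0.5, -2.0]
finger_gap: 53.0
grip_force: 37.2
```

>>> arm_command(targets=[[[0,0,-0.001,0,0,0,-1],[0,0,0,0,0,0,-1],[0,0,0,0,0,0,-1]]])

```text
time: 21.68
tool_pos: [509.6, -272.4, 24.7]
tcp_rot: [-180.0, -0.0, 97.6]
ft_force: [-0.3, 0.5, -1.5]
finger_gap: 53.2
grip_force: 37.2
```

>>> arm_command(targets=[[[0,0,-0.0005,0,0,0,-1],[0,0,0,0,0,0,-1],[0,0,0,0,0,0,-1]]])

```text
time: 22.05
tool_pos: [509.7, -272.5, 24.6]
tcp_rot: [180.0, 0.0, 97.6]
ft_force: [-2.4, 1.7, 4.6]
finger_gap: 53.6
grip_force: 37.6
```

>>> arm_command(targets=[[[0,0,0,0,0,0,0.4],[0,0,0,0,0,0,1],[0,0,0,0,0,0,1],[0,0,0,0,0,0,1],[0,0,0.01,0,0,0,1],[0,0,0.03,0,0,0,1],[0,0,0.05,0,0,0,1],[0,0,0.05,0,0,0,1],[0,0,0.01,0,0,0,1]]])

```text
time: 23.18
tool_pos: [512.1, -273.9, 180.3]
tcp_rot: [179.6, 0.3, 97.6]
ft_force: [-0.6, -0.4, 0.8]
finger_gap: 85.4
grip_force: 0.0
```

>>> arm_command(targets=[[[-0.003,0.04,0,0,0,-0.022,1],[-0.003,0.05,0,0,0,-0.022,1],[-0.003,0.055,0,0,0,-0.022,1],[-0.003,0.055,0,0,0,-0.022,1],[-0.003,0.055,0,0,0,-0.022,1],[-0.003,0.055,0,0,0,-0.022,1],[-0.003,0.055,0,0,0,-0.022,1],[-0.003,0.055,0,0,0,-0.022,1],[-0.003,0.04,0,0,0,-0.018,1],[0,0,0,0,0,0,1]]])

```text
time: 24.42
tool_pos: [481.7, 190.0, 174.0]
tcp_rot: [-180.0, -0.0, 86.7]
ft_force: [-0.1, -0.1, -0.1]
finger_gap: 85.4
grip_force: 0.0
```

>>> arm_command(targets=[[[0,0,-0.03,0,0,0,1],[0,0,-0.035,0,0,0,1],[0,0,-0.01,0,0,0,1],[0,0,0,0,0,0,1]]])

```text
time: 24.92
tool_pos: [482.3, 186.8, 99.0]
tcp_rot: [-179.9, 0.0, 86.5]
ft_force: [-0.1, -0.5, 0.4]
finger_gap: 85.6
grip_force: 0.0
```

>>> arm_command(targets=[[[0,0.0025,0,0,0,0,1],[0,0,-0.015,0,0,0,1],[0,0,-0.015,0,0,0,1],[0,0,-0.01,0,0,0,1],[0,0,-0.006,0,0,0,1],[0,0,0,0,0,0,1]]])

```text
time: 25.68
tool_pos: [482.1, 190.0, 52.6]
tcp_rot: [-179.9, 0.0, 86.5]
ft_force: [-0.0, 0.3, 1.1]
finger_gap: 85.5
grip_force: 0.0
```

>>> arm_command(targets=[[[0,0,0,0,0,0,0],[0,0,0,0,0,0,0],[0,0,0,0,0,0,-0.5],[0,0,0,0,0,0,-1],[0,0,0,0,0,0,-1],[0,0,0,0,0,0,-1],[0,0,0,0,0,0,-1]]])

```text
time: 26.55
tool_pos: [483.4, 190.3, 54.1]
tcp_rot: [179.9, -0.0, 86.5]
ft_force: [-0.7, -0.1, 5.4]
finger_gap: 52.9
grip_force: 37.5
```

>>> arm_command(targets=[[[0,0,0.004,0,0,0,-1],[0,0,0.01,0,0,0,-1],[0,0,0.02,0,0,0,-1],[0,0,0.03,0,0,0,-1],[0,0,0.04,0,0,0,-1],[0,0,0.03,0,0,0,-1],[0,0,0.01,0,0,0,-1],[0,0,0,0,0,0,-1]]])

```text
time: 27.55
tool_pos: [482.8, 190.1, 197.4]
tcp_rot: [180.0, -0.0, 86.5]
ft_force: [1.0, 0.0, -3.2]
finger_gap: 53.0
grip_force: 37.2
```

>>> arm_command(targets=[[[0.002,-0.03,0,0,0,0.024,-1],[0.002,-0.05,0,0,0,0.024,-1],[0.002,-0.055,0,0,0,0.024,-1],[0.002,-0.055,0,0,0,0.024,-1],[0.002,-0.055,0,0,0,0.024,-1],[0.002,-0.055,0,0,0,0.024,-1],[0.002,-0.053,0,0,0,0.025,-1],[0.002,-0.03,0,0,0,0.025,-1],[0,0,0,0,0,0,-1],[0,0,0,0,0,0,-1]]])

```text
time: 28.8
tool_pos: [497.8, -192.1, 195.6]
tcp_rot: [-179.9, -0.1, 97.6]
ft_force: [-0.3, 0.7, -2.1]
finger_gap: 53.3
grip_force: 37.2
```

>>> arm_command(targets=[[[0,0,-0.03,0,0,0,-1],[0,0,-0.04,0,0,0,-1],[0,0,-0.02,0,0,0,-1],[0,0,-0.01,0,0,0,-1],[0,0,0,0,0,0,-1]]])

```text
time: 29.42
tool_pos: [498.4, -192.0, 96.8]
tcp_rot: [-179.9, -0.0, 97.7]
ft_force: [0.2, 0.0, -1.3]
finger_gap: 52.9
grip_force: 37.3
```

>>> arm_command(targets=[[[0,-0.0005,-0.02,0,0,0,-1],[0,0,-0.02,0,0,0,-1],[0,0,-0.015,0,0,0,-1],[0,0,-0.008,0,0,0,-1],[0,0,-0.004,0,0,0,-1],[0,0,-0.002,0,0,0,-1],[0,0,0,0,0,0,-1],[0,0,0,0,0,0,-1]]])

```text
time: 30.42
tool_pos: [499.0, -193.6, 28.8]
tcp_rot: [180.0, 0.0, 97.6]
ft_force: [0.0, -0.0, -1.8]
finger_gap: 53.0
grip_force: 37.3
```

>>> arm_command(targets=[[[0,0,-0.001,0,0,0,-1],[0,0,0,0,0,0,-1],[0,0,0,0,0,0,-1]]])

```text
time: 30.8
tool_pos: [498.6, -193.4, 27.3]
tcp_rot: [-180.0, -0.0, 97.6]
ft_force: [-0.6, -0.5, -1.6]
finger_gap: 53.3
grip_force: 37.3
```

>>> arm_command(targets=[[[0,0,-0.001,0,0,0,-1],[0,0,0,0,0,0,-1],[0,0,0,0,0,0,-1]]])

```text
time: 31.18
tool_pos: [498.6, -193.4, 26.2]
tcp_rot: [-180.0, -0.0, 97.6]
ft_force: [0.0, -0.3, -1.1]
finger_gap: 53.3
grip_force: 37.3
```

>>> arm_command(targets=[[[0,0,-0.0005,0,0,0,-1],[0,0,0,0,0,0,-1],[0,0,0,0,0,0,-1]]])

```text
time: 31.55
tool_pos: [498.6, -193.4, 25.8]
tcp_rot: [-180.0, -0.0, 97.6]
ft_force: [0.3, 0.5, -1.6]
finger_gap: 53.0
grip_force: 37.3
```

>>> arm_command(targets=[[[0,0,-0.0008,0,0,0,-1],[0,0,0,0,0,0,-1],[0,0,0,0,0,0,-1]]])

```text
time: 31.92
tool_pos: [498.7, -193.5, 25.1]
tcp_rot: [180.0, 0.0, 97.6]
ft_force: [-0.7, -0.0, 0.8]
finger_gap: 53.2
grip_force: 37.6
```

>>> arm_command(targets=[[[0,0,-0.0005,0,0,0,-1],[0,0,0,0,0,0,-1],[0,0,0,0,0,0,-1]]])

```text
time: 32.3
tool_pos: [498.8, -193.5, 25.1]
tcp_rot: [180.0, 0.0, 97.6]
ft_force: [-3.1, 1.5, 5.6]
finger_gap: 53.3
grip_force: 38.2
```

>>> arm_command(targets=[[[0,0,0,0,0,0,0.4],[0,0,0,0,0,0,1],[0,0,0,0,0,0,1],[0,0,0,0,0,0,1],[0,0,0.01,0,0,0,1],[0,0,0.03,0,0,0,1],[0,0,0.05,0,0,0,1],[0,0,0.05,0,0,0,1],[0,0,0.01,0,0,0,1]]])

```text
time: 33.42
tool_pos: [501.1, -194.6, 180.1]
tcp_rot: [179.6, 0.3, 97.6]
ft_force: [-0.1, 0.1, -0.3]
finger_gap: 85.1
grip_force: 0.0
```

>>> arm_command(targets=[[[-0.003,0.04,0,0,0,-0.028,1],[-0.003,0.05,0,0,0,-0.028,1],[-0.003,0.055,0,0,0,-0.028,1],[-0.003,0.055,0,0,0,-0.028,1],[-0.003,0.055,0,0,0,-0.028,1],[-0.003,0.03,0,0,0,-0.028,1],[-0.003,0.018,0,0,0,-0.026,1],[0,0,0,0,0,0,1]]])

```text
time: 34.42
tool_pos: [477.0, 110.7, 174.0]
tcp_rot: [-179.9, 0.0, 86.6]
ft_force: [0.1, -0.4, -0.0]
finger_gap: 85.0
grip_force: 0.0
```

>>> arm_command(targets=[[[0,0,-0.03,0,0,0,1],[0,0,-0.035,0,0,0,1],[0,0,-0.01,0,0,0,1],[0,0,0,0,0,0,1]]])

```text
time: 34.92
tool_pos: [477.2, 109.0, 99.2]
tcp_rot: [-179.9, 0.0, 86.5]
ft_force: [-0.3, -0.7, 0.0]
finger_gap: 85.3
grip_force: 0.0
```

>>> arm_command(targets=[[[0.001,0,0,0,0,0,1],[0,0,-0.015,0,0,0,1],[0,0,-0.015,0,0,0,1],[0,0,-0.01,0,0,0,1],[0,0,-0.006,0,0,0,1],[0,0,0,0,0,0,1]]])

```text
time: 35.67
tool_pos: [478.1, 109.5, 52.8]
tcp_rot: [-179.9, 0.0, 86.5]
ft_force: [-0.6, 0.4, 0.6]
finger_gap: 84.9
grip_force: 0.0
```

>>> arm_command(targets=[[[0,0,0,0,0,0,0],[0,0,0,0,0,0,0],[0,0,0,0,0,0,-0.5],[0,0,0,0,0,0,-1],[0,0,0,0,0,0,-1],[0,0,0,0,0,0,-1],[0,0,0,0,0,0,-1]]])

```text
time: 36.55
tool_pos: [479.3, 109.7, 54.2]
tcp_rot: [179.9, -0.0, 86.5]
ft_force: [-0.8, 0.6, 6.5]
finger_gap: 53.0
grip_force: 37.2
```

>>> arm_command(targets=[[[0,0,0.004,0,0,0,-1],[0,0,0.01,0,0,0,-1],[0,0,0.02,0,0,0,-1],[0,0,0.03,0,0,0,-1],[0,0,0.04,0,0,0,-1],[0,0,0.03,0,0,0,-1],[0,0,0.01,0,0,0,-1],[0,0,0,0,0,0,-1]]])

```text
time: 37.55
tool_pos: [478.8, 109.6, 197.6]
tcp_rot: [180.0, -0.0, 86.5]
ft_force: [0.3, -0.3, -1.5]
finger_gap: 52.9
grip_force: 37.1
```

>>> arm_command(targets=[[[0.002,-0.03,0,0,0,0.039,-1],[0.002,-0.05,0,0,0,0.039,-1],[0.002,-0.055,0,0,0,0.039,-1],[0.002,-0.05,0,0,0,0.039,-1],[0.002,-0.0385,0,0,0,0.038,-1],[0,0,0,0,0,0,-1],[0,0,0,0,0,0,-1]]])

```text
time: 38.42
tool_pos: [487.8, -113.3, 195.8]
tcp_rot: [-179.9, -0.1, 97.6]
ft_force: [-0.5, -0.7, -1.7]
finger_gap: 53.5
grip_force: 37.1
```

>>> arm_command(targets=[[[0,0,-0.03,0,0,0,-1],[0,0,-0.04,0,0,0,-1],[0,0,-0.02,0,0,0,-1],[0,0,-0.01,0,0,0,-1],[0,0,0,0,0,0,-1]]])

```text
time: 39.05
tool_pos: [488.2, -113.0, 96.9]
tcp_rot: [-179.9, -0.0, 97.7]
ft_force: [0.2, 0.1, -0.6]
finger_gap: 53.4
grip_force: 37.2
```

>>> arm_command(targets=[[[0,0,-0.02,0,0,0,-1],[0,0,-0.02,0,0,0,-1],[0,0,-0.015,0,0,0,-1],[0,0,-0.008,0,0,0,-1],[0,0,-0.004,0,0,0,-1],[0,0,-0.002,0,0,0,-1],[0,0,0,0,0,0,-1],[0,0,0,0,0,0,-1]]])

```text
time: 40.05
tool_pos: [489.0, -114.1, 28.9]
tcp_rot: [180.0, 0.0, 97.6]
ft_force: [1.5, -0.4, -1.1]
finger_gap: 53.2
grip_force: 37.2
```

>>> arm_command(targets=[[[0,0,-0.001,0,0,0,-1],[0,0,0,0,0,0,-1],[0,0,0,0,0,0,-1]]])

```text
time: 40.42
tool_pos: [488.7, -113.9, 27.5]
tcp_rot: [180.0, 0.0, 97.6]
ft_force: [-0.4, 0.4, -1.5]
finger_gap: 52.9
grip_force: 37.2
```

>>> arm_command(targets=[[[0,0,-0.001,0,0,0,-1],[0,0,0,0,0,0,-1],[0,0,0,0,0,0,-1]]])

```text
time: 40.8
tool_pos: [488.6, -113.9, 26.5]
tcp_rot: [-180.0, -0.0, 97.6]
ft_force: [0.2, 0.7, -1.3]
finger_gap: 53.2
grip_force: 37.2
```

>>> arm_command(targets=[[[0,0,-0.0008,0,0,0,-1],[0,0,0,0,0,0,-1],[0,0,0,0,0,0,-1]]])

```text
time: 41.18
tool_pos: [488.7, -113.9, 25.7]
tcp_rot: [180.0, 0.0, 97.6]
ft_force: [0.6, 0.3, -1.9]
finger_gap: 53.0
grip_force: 37.2
```

>>> arm_command(targets=[[[0,0,-0.0006,0,0,0,-1],[0,0,0,0,0,0,-1],[0,0,0,0,0,0,-1]]])

```text
time: 41.55
tool_pos: [488.8, -113.9, 25.3]
tcp_rot: [180.0, 0.0, 97.6]
ft_force: [-1.6, 0.1, 2.0]
finger_gap: 53.3
grip_force: 37.4
```

>>> arm_command(targets=[[[0,0,-0.0005,0,0,0,-1],[0,0,0,0,0,0,-1],[0,0,0,0,0,0,-1]]])

```text
time: 41.92
tool_pos: [488.8, -114.0, 25.3]
tcp_rot: [180.0, 0.0, 97.6]
ft_force: [-4.2, 0.4, 7.5]
finger_gap: 53.2
grip_force: 38.2
```

Contact. I'll release, rise and move clear for a final look.

>>> arm_command(targets=[[[0,0,0,0,0,0,0.4],[0,0,0,0,0,0,1],[0,0,0,0,0,0,1],[0,0,0,0,0,0,1],[0,0,0.01,0,0,0,1],[0,0,0.03,0,0,0,1],[0,0,0.05,0,0,0,1],[0,0,0.05,0,0,0,1],[0,0,0.01,0,0,0,1]]])

```text
time: 43.05
tool_pos: [491.2, -114.7, 180.0]
tcp_rot: [179.6, 0.2, 97.6]
ft_force: [-0.1, -0.1, -0.3]
finger_gap: 85.5
grip_force: 0.0
```

>>> arm_command(targets=[[[0,0.04,0,0,0,0,1],[0,0.05,0,0,0,0,1],[0,0.05,0,0,0,0,1],[0,0.05,0,0,0,0,1],[0,0.05,0,0,0,0,1],[0,0.05,0,0,0,0,1],[0,0.03,0,0,0,0,1],[0,0,0,0,0,0,1],[0,0,0,0,0,0,1]]])

```text
time: 44.18
tool_pos: [488.3, 205.5, 174.1]
tcp_rot: [-179.9, 0.0, 97.6]
ft_force: [0.0, 0.6, 0.0]
finger_gap: 85.5
grip_force: 0.0
```

Run:
```python
from h import *
t=viewer.snapshot("top")[:,:,::-1].copy(); s=viewer.snapshot("side")[:,:,::-1].copy()
cv2.imwrite("pics/f.png",np.vstack([cv2.resize(t[130:250,95:425],(792,288),interpolation=2),cv2.resize(s[100:220,95:425],(792,288),interpolation=2)]))
```

```text
(no output)
```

View pics/f.png

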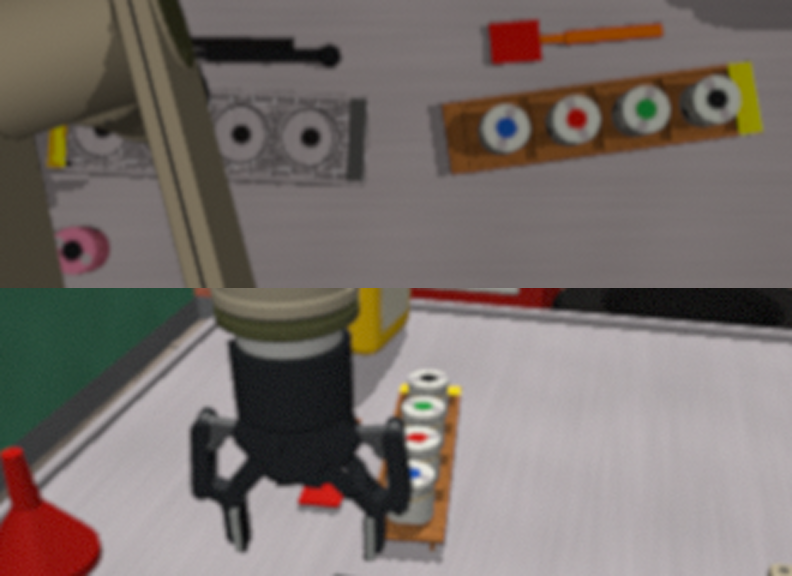

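All four pistons stand upright in the tray. From the yellow tab they read black (717,100), green (646,109), red (576,119), blue (507,128), and the gripper is clear.

```bash
python3 -c "
from bench import job
print(job.hand_in())"
```

```text
the job is handed in; nothing more can be done
None
```

The four pistons stand crown up in the tray, one in each bay, in cylinder order from its yellow end (black, green, red, blue), and the job was handed in at about 44 s.

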